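# Feed a bracket to the drilling stop with the pedal feeder

### The arm

A 6-joint arm with a two-finger parallel gripper is mounted at the origin on a cart in front of the work surface, level with it; the furniture and walls round the work are solid. World frame = base frame: x ahead of the robot, y to its left, z up, the work surface at z = 0. Lengths are in mm, angles in degrees, forces in N, time in s.
With the tool pointing down it reaches from about 300 to 850 mm from the base axis. Payload 4.2 kg.
Tool frame: the origin (TCP) lies on the centre line of the jaws, within the pads' length; the fingertips stand 14 mm ahead of it and the grasp point (between the pads) lies 5 mm behind it; z points along the fingers, y is the line along which they close (so a half turn about z gives the same grasp; the last joint's range is limited). The gripper opens to 91 mm and grips with 3 to 60 N. Pads are 32 mm wide; open, the fingers measure 118 mm over their backs; the gripper's body (76 mm by 178 mm) begins 60 mm behind the grasp point.
Start: joints at [-67.265, 18.312, 89.639, -0, 72.044, -1.146], TCP at [232.787, -525.791, 190.976] pointing down, gripper open.
Joint ranges: [-177.97, 177.97], [-48.28, 115.42], [12.27, 149.76], [-77.06, 257.06], [2.81, 150.46], [-146.56, 146.56]. Speed limits (degrees/s): [147.25, 147.25, 180, 180, 180, 180].

### API

Orientations are given as [roll, pitch, yaw] about the fixed x, y, z axes, in that order (R = Rz(yaw) Ry(pitch) Rx(roll)).
In Python, from workcell import * gives the robot as it stands. The module is installed in compiled form; this text tells all that it offers.
- The arm moves only by the shell command python3 -m crank 'ROWS' [FORCE]. ROWS is JSON, a list of rows, each an object of numbers: "grip": the finger opening in m, from 0 to 0.0912; "x", "y", "z": the shift along the tool's x, y, z in m; "yaw": the turn about the tool's z in rad. In form: [{"grip": .., "x": .., "y": .., "z": .., "yaw": ..}, ...]. A call has exactly 5 rows; each row is the pose to reach, as a shift and turn from the pose commanded when the call began, along the tool's axes at that moment; what a row does not reach only later rows make up. A row lasts 1/12 s, in which the tool goes at most 41.7 mm and 7.16 degrees, less where a joint would pass 70% of its speed; a pose out of reach is approached as far as the arm can. A call with a gripper value outside its range is refused whole. The fingers move at their own pace and stop on an object; FORCE is the grip in N (left out, the last holds). Time passes only in rows, so rows that repeat a pose let the fingers close, or fill a call up. It gives the time, the measured TCP pose, the force, the opening and the grip force at its end, in the units of the state.
- state(): the state, without advancing time (a new reading comes with each control period).
- grab_frame(name): name is "scene" or "top" or "wrist"; returns the picture (384x512x3 uint8, red, green, blue); there is no depth.
- camera_model(name): a dict with "intrinsics" (3x3 intrinsics, pixels), "R" (3x3) and "t" (3): a world point X has camera coordinates R X + t. Camera axes: x right, y down, z forward; pixel columns grow to the right and rows downward; lengths in mm; the calibration is good to about 2 mm. A picture is of the moment at which its call begins: read the wrist's pose just before it. camera_model takes no time and is no camera call; for the wrist camera it gives the pose at the moment of the call.
- job_done(): hands the job in; it is judged then, once.
The state is a dict: "time_s": time; "qpos": joint angles; "qvel": joint speeds; "effort": joint torques, N m; "ee_pos": TCP position; "ee_rot": TCP orientation; "force": force on the tool from outside, world axes, zero at the start; "torque": the same for the moment, N m; "gripper_width": finger opening in mm; "gripper_force": force on a finger pad.
Only numpy, scipy, OpenCV 4.12 (cv2) and the standard library are available. Lean on these libraries where they do the work, as an engineer would, in place of code of your own. Each camera call takes 0.05 s, during which the arm holds its last target. There are 200 camera calls.

### The job

Lay the loose aluminium bracket flat in the marked loading bay of the pedal feeder, between the guide rails and with its upright wing on the pusher's side, and let go of it. Then press the pedal down to its stop so that the pusher, not your hand, drives the bracket home against the end stop, and let the pedal come all the way up again. Leave the parts tin and the oil bottle standing where they are.

Things in the scene. Friction and masses are not known exactly. Their poses are not given: they have to be found in the camera images.
- bracket: L-shaped drilled aluminium bracket, loose, 90 g. Base 26 (x) x 34 (y) x 12 mm high, dark screw head on it; upright wing 30 (x) x 11 (y) at the base's -y end (y = -17 to -6 mm, z = 14 to 40 mm). Origin: centre of the underside, z up. Grip the wing across its 30 mm width (along x), fingertips at least 16 mm above the underside to clear the feeder's rails.
- wing (a point): Middle of the bracket's upright wing: at (0, -11.5, 30) mm in the bracket's frame, same axes.
- feeder: Pedal feeder, a fixed grey machine, base plate 215 (x) x 210 (y) x 8 mm; origin on the bench. +x points away from the robot to the linkage housing (58 mm high, x = 87 to 132 mm) at its back. From the housing the feed channel runs to -x at y = +50 mm, and the pedal sticks out to -x at y = -55 mm.
- end_stop (a point): On the channel's bed (10 mm over the bench) and centre line, at the face of the end stop (dark cross bar, 16 mm over the bed) at the robot's end. Axes as the feeder: +x along the channel to the pusher. Guide rails 34 mm apart, 10 mm above the bed. Pusher face: 26 mm wide, up to 22 mm above the bed, 97 mm from here at rest, 37 mm with the pedal fully down.
- loading_bay (a point): Centre of the loading bay on the bed, 70 mm from the end stop; axes as the feeder. The bay is the 50 mm of channel between two thin dark lines across bed and rails, next to the resting pusher. A bracket lying right has its wing towards +x (its own +y axis along the feeder's -x).
- pedal_pad (a point): Top of the pedal's ribbed rubber pad, 105 mm from the hinge and about 20 mm from the free end; pad 70 x 46 mm. It moves with the pedal: 56 mm above the bench at rest, 30 mm at the stop. z is the pad's normal, -x points to its free end.
- pedal (a joint): Pedal angle in rad: 0 raised (rest), grows as it is pressed, stop at 0.25. Spring loaded, about 6 to 11 N at the pad. The pusher goes 60 mm towards the end stop over the full stroke and back with it.
- tin: Open round parts tin, 67 mm across, 32 mm high, loose; origin at the centre of its underside.
- oil: Oil bottle, 43 mm across, 143 mm high, loose; origin at the centre of its underside.
Things that resemble listed ones, but are neither listed nor needed, are in the scene too. There is more than one size of the bracket; the job needs the smaller.

How it is judged:
By the outcome, as a careful person would: the job done as asked, in the order asked, and still so for the second after the job is handed in, with the robot touching nothing.
It also fails if it takes over 51 s, if anything falls off the work surface, if the arm or the gripper's body presses on something with over 40 N, if the wrist force passes 120 N, or if a joint passes its speed limit or range.

## Working session

There is one attempt and no reset: what is moved stays moved. The work goes in short steps, Python scripts to look and compute and a shell command to move; the robot and the scene stay as the last step left them, time stands still between calls to the robot, and variables do not carry over. Pictures are saved under pics/ and viewed, at most 10 in all, crops included, and the job is handed in when it is done.

```bash
mkdir -p pics; cat > h.py <<'E'
from workcell import *
import numpy as np, cv2
def save(n,f): 
    im=grab_frame(n); cv2.imwrite('pics/'+f,im[:,:,::-1]); return im
def ray(cm,u,v,z):
    K,R,t=[np.array(cm[k],float) for k in('intrinsics','R','t')]
    c=-R.T@t; d=R.T@np.linalg.solve(K,[u,v,1]); return c+d*(z-c[2])/d[2]
def tri(obs):
    A=np.zeros((3,3));b=np.zeros(3)
    for cm,u,v in obs:
        K,R,t=[np.array(cm[k],float) for k in('intrinsics','R','t')]
        c=-R.T@t; d=R.T@np.linalg.solve(K,[u,v,1]); d/=np.linalg.norm(d)
        P=np.eye(3)-np.outer(d,d);A+=P;b+=P@c
    return np.linalg.solve(A,b)
def proj(cm,X):
    K,R,t=[np.array(cm[k],float) for k in('intrinsics','R','t')]
    p=K@(R@np.array(X,float)+t);return p[:2]/p[2]
E
python3 - <<'E'
from h import *
a=save('scene','s0.png');b=save('top','t0.png')
for n in('scene','top'):
    c=camera_model(n);R=np.array(c['R']);print(n,(-R.T@np.array(c['t'])).round(),R.round(2).tolist(),c['intrinsics'])
print(state())
E
```

```text
scene [-59. 969. 798.] [[-0.85, -0.53, -0.02], [-0.26, 0.45, -0.85], [0.46, -0.72, -0.52]] [[459.97684382   0.         254.8855535 ]
 [  0.         459.97684382 191.05365049]
 [  0.           0.           1.        ]]
top [ 526.   -7. 1288.] [[0.02, -1.0, 0.0], [-1.0, -0.02, -0.07], [0.07, -0.0, -1.0]] [[411.25617664   0.         258.19302086]
 [  0.         411.25617664 185.16666622]
 [  0.           0.           1.        ]]
{'time_s': 0.1, 'qpos': array([-6.72641156e+01,  1.83469042e+01,  8.96968895e+01, -3.05769483e-04,
        7.20432031e+01, -1.14752655e+00]), 'qvel': array([ 0.03671082, -0.06942125, -0.14151425, -0.03898599,  0.04619119,
       -0.02555443]), 'effort': array([ 2.50730828e-06, -4.13334274e+01, -2.32510114e+01,  7.28705549e-02,
        4.21198178e-02, -5.60488650e-05]), 'ee_pos': array([ 232.60967764, -525.34380727,  190.23225758]), 'ee_rot': array([-1.79913015e+02, -1.45159197e-03,  2.38835043e+01]), 'force': array([-0.46589087, -0.7778797 , -0.36175261]), 'torque': array([ 0.0485754 , -0.04639775,  0.02223975]), 'gripper_force': 0.0, 'gripper_width': 91.27125802943324}
```

View pics/s0.png

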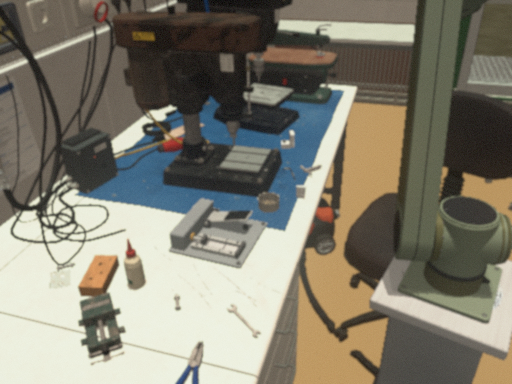

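View pics/t0.png

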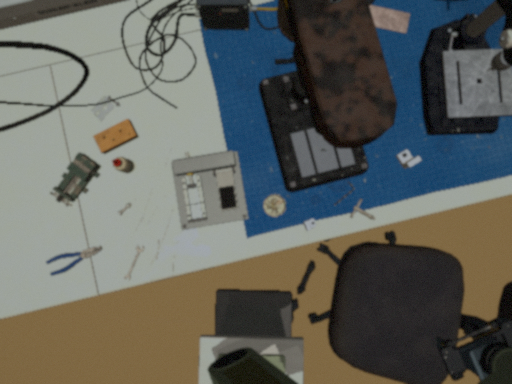

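```bash
python3 - <<'E'
from h import *
t=cv2.imread('pics/t0.png');s=cv2.imread('pics/s0.png')
a=cv2.resize(t[140:240,165:425],(780,300),interpolation=cv2.INTER_CUBIC)
b=cv2.resize(s[120:270,165:325],(320,300),interpolation=cv2.INTER_CUBIC)
c=cv2.resize(s[125:205,260:325],(244,300),interpolation=cv2.INTER_CUBIC)
d=cv2.resize(t[140:240,385:435],(150,300),interpolation=cv2.INTER_CUBIC)
o=np.zeros((600,800,3),np.uint8);o[:300,:780]=a;o[300:,:320]=b;o[300:,330:574]=c;o[300:,600:750]=d
cv2.imwrite('pics/c0.png',o)
T=camera_model('top')
for n,u,v in(('big?',405,158),('br2',310,224),('tin',274,206),('oil',122,163),('feed',210,188),('edge',310,205)): print(n,ray(T,u,v,0).round())
E
```

```text
big? [ 716. -471.    0.]
br2 [ 501. -174.    0.]
tin [554. -60.   0.]
oil [677. 421.   0.]
feed [605. 142.   0.]
edge [ 560. -173.    0.]
```

View pics/c0.png

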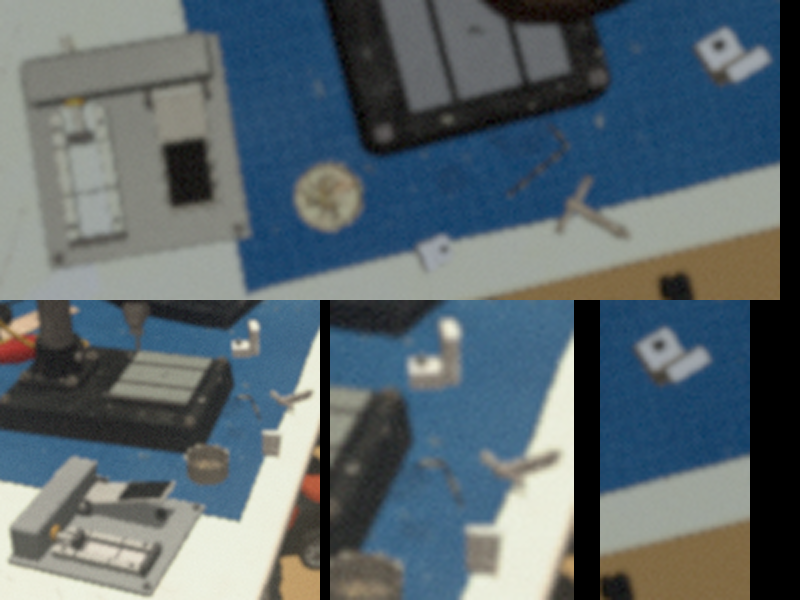

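```bash
cat >> h.py <<'E'
from scipy.spatial.transform import Rotation as Ro
def goto(P,yaw=None,p0=None,r0=None):
    s=state(); p=np.array(s['ee_pos'] if p0 is None else p0); r=np.array(s['ee_rot'] if r0 is None else r0)
    R=Ro.from_euler('xyz',r,degrees=True).as_matrix(); d=R.T@(np.array(P)-p)/1000
    y=0 if yaw is None else -np.radians((yaw-r[2]+180)%360-180)
    print('pos',p.round(1),'rot',r.round(2),'q6',s['qpos'][5].round(1),'shift',d.round(4),'yaw',round(y,4)); return d,y
E
python3 - <<'E'
from h import *
s=state();R=Ro.from_euler('xyz',s['ee_rot'],degrees=True).as_matrix()
c=camera_model('wrist');Rc=np.array(c['R']);C=-Rc.T@np.array(c['t'])
print('cam in tool',R.T@(C-s['ee_pos']),'dir',R.T@Rc.T@[0,0,1],'xaxis',R.T@Rc.T@[1,0,0],c['intrinsics'])
goto([440,-174,230],0)
E
```

```text
cam in tool [  78.93809498    1.24043383 -194.55607396] dir [-2.76524141e-01 -3.04773834e-04  9.61006923e-01] xaxis [1.24371717e-03 9.99998999e-01 6.75012153e-04] [[336.66950268   0.         253.47868378]
 [  0.         336.66950268 190.12878199]
 [  0.           0.           1.        ]]
pos [ 232.6 -525.3  190.2] rot [-179.91   -0.     23.88] q6 -1.1 shift [ 0.3319 -0.2374 -0.0394] yaw 0.4168
```

```bash
python3 -c "
from h import *
goto([500,-174,160],0)"
python3 -m crank '[{"grip":0.08,"x":0.04,"y":-0.022,"z":0.007,"yaw":0.1},{"grip":0.08,"x":0.08,"y":-0.044,"z":0.014,"yaw":0.2},{"grip":0.08,"x":0.12,"y":-0.066,"z":0.02,"yaw":0.3},{"grip":0.08,"x":0.16,"y":-0.088,"z":0.025,"yaw":0.4},{"grip":0.08,"x":0.20,"y":-0.11,"z":0.03,"yaw":0.417}]' 30
python3 -c "
from h import *
goto([500,-174,160],0)"
```

```text
pos [ 232.6 -525.3  190.2] rot [-179.91   -0.     23.88] q6 -1.1 shift [ 0.3867 -0.213   0.0306] yaw 0.4168
time_s: 0.52
ee_pos: [358.4, -359.8, 162.8]
ee_rot: [-180.0, 0.0, -0.3]
force: [0.2, -0.8, 0.1]
gripper_width: 79.8
gripper_force: 0.0
pos [ 358.4 -359.8  162.8] rot [-1.7997e+02  3.0000e-02 -2.7000e-01] q6 43.9 shift [ 0.1408 -0.1864  0.0028] yaw -0.0047
```

```bash
python3 -m crank '[{"grip":0.08,"x":0.025,"y":-0.034},{"grip":0.08,"x":0.05,"y":-0.068},{"grip":0.08,"x":0.075,"y":-0.102},{"grip":0.08,"x":0.1,"y":-0.136},{"grip":0.08,"x":0.125,"y":-0.16}]'
python3 -m crank '[{"grip":0.08,"x":0.012,"y":-0.015},{"grip":0.08,"x":0.012,"y":-0.015},{"grip":0.08,"x":0.012,"y":-0.015},{"grip":0.08,"x":0.012,"y":-0.015},{"grip":0.08,"x":0.012,"y":-0.015}]'
python3 - <<'E'
from h import *
import pickle
c=camera_model('wrist'); im=save('wrist','w1.png'); pickle.dump(c,open('w1.pkl','wb'));goto([500,-174,160],0)
cv2.imwrite('pics/w1v.png',cv2.resize(im[:,:,::-1],(768,576),interpolation=cv2.INTER_CUBIC))
E
```

```text
pos [ 361.9 -353.2  161.9] rot [-1.7957e+02 -8.0000e-02  9.0000e-02] q6 43.9 shift [ 0.1383 -0.1789  0.0034] yaw 0.0015validation failed for argument at $[0]...
validation failed for argument at $[0]...
```

View pics/w1v.png

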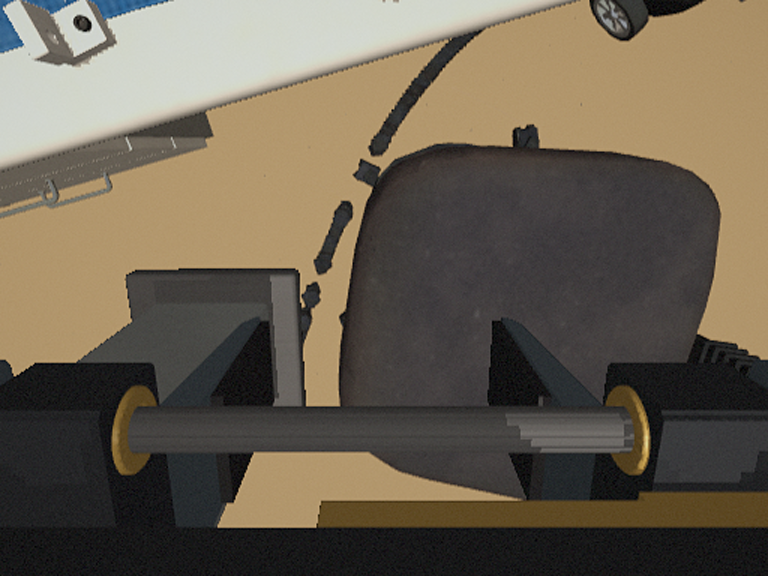

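```bash

python3 -m crank '[{"grip":0.08,"x":0.018,"y":-0.034,"z":0,"yaw":0},{"grip":0.08,"x":0.036,"y":-0.068,"z":0,"yaw":0},{"grip":0.08,"x":0.054,"y":-0.102,"z":0,"yaw":0},{"grip":0.08,"x":0.072,"y":-0.136,"z":0,"yaw":0},{"grip":0.08,"x":0.09,"y":-0.160,"z":0,"yaw":0}]'
python3 - <<'E'
from h import *
import pickle
c=camera_model('wrist'); im=save('wrist','w2.png'); pickle.dump(c,open('w2.pkl','wb'));goto([500,-174,160],0)
cv2.imwrite('pics/w2v.png',cv2.resize(im[:,:,::-1],(768,576),interpolation=cv2.INTER_CUBIC))
E
```

```text
time_s: 0.98
ee_pos: [447.9, -198.9, 163.2]
ee_rot: [-179.9, 0.1, 0.1]
force: [0.6, -0.3, 0.1]
gripper_width: 79.8
gripper_force: 0.0
pos [ 451.3 -196.   163.3] rot [-1.7979e+02 -1.4000e-01  1.9000e-01] q6 64.7 shift [ 0.0488 -0.0218  0.0035] yaw 0.0033
```

View pics/w2v.png

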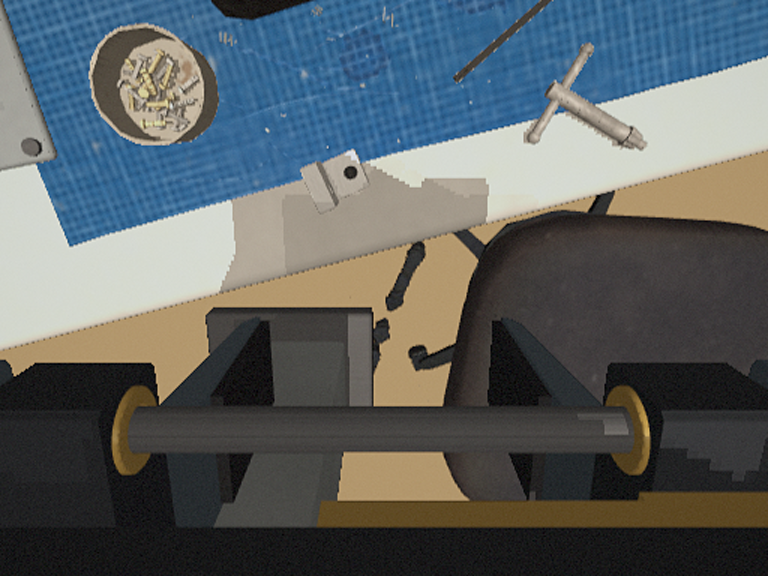

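```bash
python3 - <<'E'
from h import *
a=cv2.imread('pics/w1.png')[0:50,0:80];b=cv2.imread('pics/w2.png')[92:152,190:270]
f=lambda i:cv2.resize(i,None,fx=5,fy=5,interpolation=cv2.INTER_CUBIC)
b=cv2.convertScaleAbs(b,alpha=0.9)
o=np.zeros((600,800,3),np.uint8);A=f(a);o[:250,:400]=A
B=cv2.resize(b,None,fx=9,fy=9,interpolation=cv2.INTER_CUBIC)[:, :]
B=cv2.resize(b,None,fx=5,fy=5,interpolation=cv2.INTER_CUBIC);o[260:560,:400]=B
for x in range(0,80,10): cv2.putText(o,str(x+190),(x*5,575),0,.35,(255,255,255));cv2.line(o,(x*5,260),(x*5,264),(0,0,255));cv2.line(o,(x*5,0),(x*5,5),(0,0,255))
# binary edges aid
g=cv2.resize(cv2.imread('pics/w2.png')[105:145,195:250],None,fx=7,fy=7,interpolation=cv2.INTER_NEAREST);o[260:540,405:790]=g
g=cv2.resize(cv2.imread('pics/w1.png')[0:45,5:80],None,fx=5,fy=5,interpolation=cv2.INTER_NEAREST);o[:225,405:780]=g
cv2.imwrite('pics/c2.png',o)
E
```

```text
(no output)
```

View pics/c2.png

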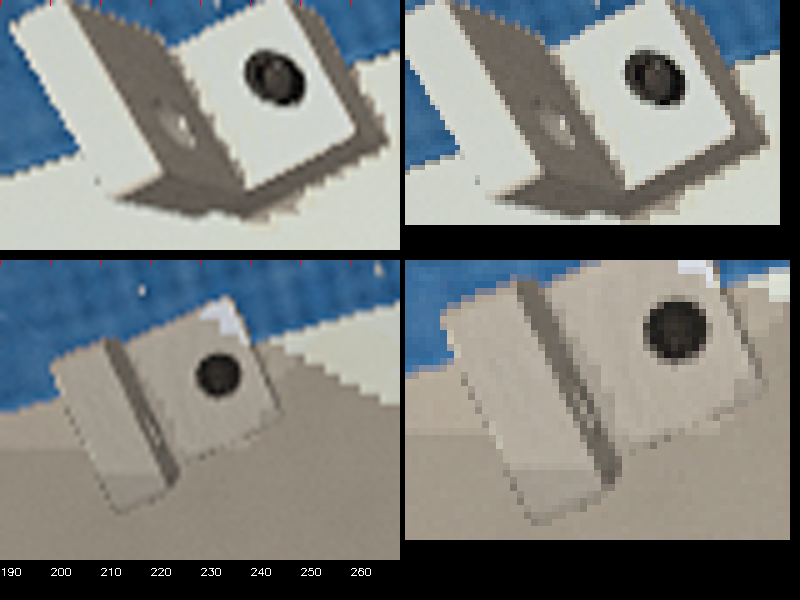

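```bash
python3 - <<'E'
from h import *
import pickle
a,b=[pickle.load(open(f'w{i}.pkl','rb')) for i in(1,2)]
for n,p,q in(('screw',(55,15.6),(233.8,115)),('wLT',(2.4,5),(200.4,113.4)),('wRT',(13,.4),(211,108.6)),('wRB',(32.4,35.6),(223.6,137)),('base',(71,26),(246.4,122))):
    print(n,tri([(a,*p),(b,*q)]).round(1))
W=[ray(b,u,v,40)for u,v in((200.4,113.4),(211,108.6),(223.6,137),(214.4,142.6))];W=np.array(W)
print(W.round(1),W.mean(0).round(1)); d=(W[0]+W[1]-W[2]-W[3])/2; print(np.linalg.norm(d),np.degrees(np.arctan2(d[1],d[0])))
d=(W[0]+W[3]-W[1]-W[2])/2; print(np.linalg.norm(d),np.degrees(np.arctan2(d[1],d[0])))
print(ray(b,233.8,115,13))
E
```

```text
screw [ 506.3 -180.    18.5]
wLT [ 509.3 -151.2   44.3]
wRT [ 513.2 -160.7   43.9]
wRB [ 486.9 -171.1   42.2]
base [ 498.8 -192.    15.3]
[[ 509.1 -150.5   40. ]
 [ 513.4 -160.4   40. ]
 [ 487.5 -171.4   40. ]
 [ 482.2 -162.6   40. ]] [ 498.1 -161.3   40. ]
28.82327383727455 23.61286228435388
10.520368839157202 117.18296410100982
[ 506.05712855 -179.70271955   13.        ]
```

```bash

python3 -m crank '[{"grip":0.06,"x":0.01,"y":-0.007,"z":0.01,"yaw":-0.12},{"grip":0.06,"x":0.02,"y":-0.014,"z":0.02,"yaw":-0.24},{"grip":0.06,"x":0.03,"y":-0.021,"z":0.03,"yaw":-0.36},{"grip":0.06,"x":0.04,"y":-0.028,"z":0.04,"yaw":-0.48},{"grip":0.06,"x":0.047,"y":-0.0345,"z":0.05,"yaw":-0.6}]'
python3 -m crank '[{"grip":0.06,"x":0,"y":0,"z":0,"yaw":-0.12},{"grip":0.06,"x":0,"y":0,"z":0,"yaw":-0.24},{"grip":0.06,"x":0,"y":0,"z":0,"yaw":-0.36},{"grip":0.06,"x":0,"y":0,"z":0,"yaw":-0.48},{"grip":0.06,"x":0,"y":0,"z":0,"yaw":-0.6}]'
python3 -m crank '[{"grip":0.06,"x":0,"y":0,"z":0,"yaw":-0.12},{"grip":0.06,"x":0,"y":0,"z":0,"yaw":-0.24},{"grip":0.06,"x":0,"y":0,"z":0,"yaw":-0.36},{"grip":0.06,"x":0,"y":0,"z":0,"yaw":-0.48},{"grip":0.06,"x":0,"y":0,"z":0,"yaw":-0.6}]'
python3 -m crank '[{"grip":0.06,"x":0,"y":0,"z":0,"yaw":-0.1},{"grip":0.06,"x":0,"y":0,"z":0,"yaw":-0.19},{"grip":0.06,"x":0,"y":0,"z":0,"yaw":-0.19},{"grip":0.06,"x":0,"y":0,"z":0,"yaw":-0.19},{"grip":0.06,"x":0,"y":0,"z":0,"yaw":-0.19}]'
python3 -c "
from h import *
goto([498,-161.3,32],114.5);grab_frame('top');goto([498,-161.3,32],114.5)"
```

```text
time_s: 1.45
ee_pos: [495.5, -167.1, 112.6]
ee_rot: [180.0, 0.0, 34.7]
force: [-0.1, -1.0, -0.2]
gripper_width: 60.4
gripper_force: 0.0
time_s: 1.87
ee_pos: [494.7, -167.5, 113.0]
ee_rot: [-180.0, 0.0, 69.1]
force: [-0.4, 0.1, 0.2]
gripper_width: 60.1
gripper_force: 0.0
time_s: 2.28
ee_pos: [494.6, -167.5, 113.0]
ee_rot: [-180.0, -0.0, 103.5]
force: [-0.6, -0.1, -0.2]
gripper_width: 59.8
gripper_force: 0.0
time_s: 2.7
ee_pos: [494.8, -167.3, 113.2]
ee_rot: [-180.0, -0.0, 113.9]
force: [0.6, 0.0, -0.3]
gripper_width: 59.5
gripper_force: 0.0
pos [ 494.8 -167.3  113.2] rot [-1.7999e+02 -1.0000e-02  1.1389e+02] q6 -43.8 shift [0.0042 0.0054 0.0812] yaw -0.0106
pos [ 494.9 -167.2  113.2] rot [-1.7999e+02 -1.0000e-02  1.1392e+02] q6 -43.8 shift [0.0041 0.0053 0.0812] yaw -0.0102
```

```bash

python3 -m crank '[{"grip":0.06,"x":0.004,"y":0.005,"z":0.02,"yaw":-0.01},{"grip":0.06,"x":0.004,"y":0.005,"z":0.045,"yaw":-0.01},{"grip":0.06,"x":0.004,"y":0.005,"z":0.065,"yaw":-0.01},{"grip":0.06,"x":0.004,"y":0.005,"z":0.081,"yaw":-0.01},{"grip":0.06,"x":0.004,"y":0.005,"z":0.081,"yaw":-0.01}]'
python3 -m crank '[{"grip":0.045,"x":0,"y":0,"z":0,"yaw":0},{"grip":0.035,"x":0,"y":0,"z":0,"yaw":0},{"grip":0.025,"x":0,"y":0,"z":0,"yaw":0},{"grip":0.02,"x":0,"y":0,"z":0,"yaw":0},{"grip":0.02,"x":0,"y":0,"z":0,"yaw":0}]' 25
python3 -m crank '[{"grip":0.02,"x":0,"y":0,"z":0,"yaw":0},{"grip":0.02,"x":0,"y":0,"z":0,"yaw":0},{"grip":0.02,"x":0,"y":0,"z":0,"yaw":0},{"grip":0.02,"x":0,"y":0,"z":-0.01,"yaw":0},{"grip":0.02,"x":0,"y":0,"z":-0.03,"yaw":0}]' 25
```

```text
time_s: 3.17
ee_pos: [495.4, -160.6, 29.4]
ee_rot: [-179.7, -0.3, 114.5]
force: [0.3, 0.3, 0.1]
gripper_width: 60.0
gripper_force: 0.0
time_s: 3.58
ee_pos: [498.5, -161.6, 33.3]
ee_rot: [179.9, 0.1, 114.6]
force: [0.1, -0.8, 0.3]
gripper_width: 29.1
gripper_force: 0.0
time_s: 4.0
ee_pos: [496.1, -160.8, 61.2]
ee_rot: [-179.8, -0.2, 114.6]
force: [0.6, -0.8, -0.5]
gripper_width: 20.1
gripper_force: 0.0
```

```bash

python3 - <<'E'
from h import *
import pickle
goto([500,-174,160],114);t=save('top','t3.png');s=save('scene','s3.png')
c=camera_model('wrist'); im=save('wrist','w3.png'); pickle.dump(c,open('w3.pkl','wb'))
o=np.zeros((600,800,3),np.uint8);o[:384,:512]=im[:,:,::-1];o[:240,520:800]=cv2.resize(t[200:240,290:335],(280,240),interpolation=cv2.INTER_CUBIC)[:,:,::-1]
o[250:490,520:800]=cv2.resize(s[165:215,275:330],(280,240),interpolation=cv2.INTER_CUBIC)[:,:,::-1]
cv2.imwrite('pics/c3.png',o)
E
```

```text
pos [ 496.1 -160.8   61.2] rot [-179.78   -0.2   114.58] q6 -43.8 shift [-0.0133 -0.0023 -0.0988] yaw 0.0101
```

View pics/c3.png

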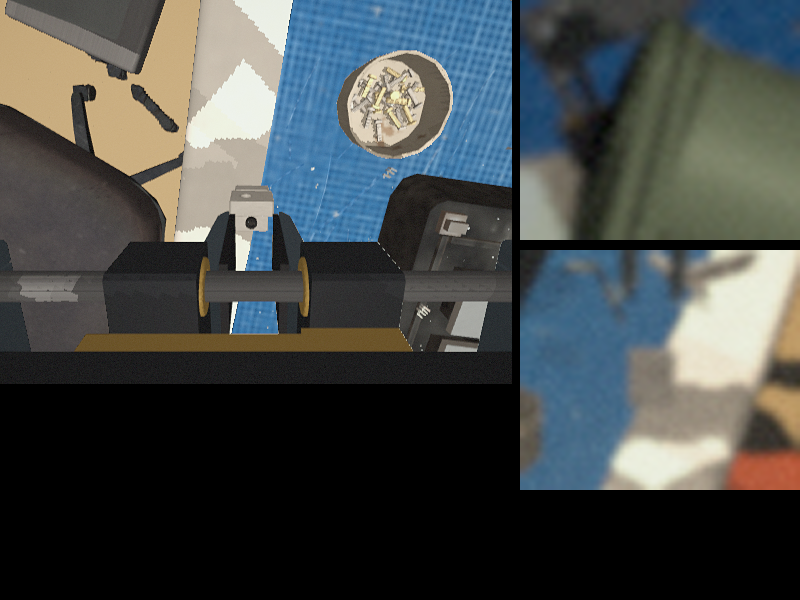

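```bash

python3 - <<'E'
from h import *
import pickle
c=pickle.load(open('w3.pkl','rb'))
im=cv2.imread('pics/w3.png')[175:245,205:300]
cv2.imwrite('pics/c4.png',cv2.resize(im,None,fx=8,fy=8,interpolation=cv2.INTER_NEAREST))
print('screw',ray(c,251.4,223,13))
for p in((498,-161,40),(506,-179.7,13),(487.5,-171.4,40),(482.2,-162.6,40)): print(p,proj(c,p))
E
```

```text
screw [ 508.37245103 -181.53817355   13.        ]
(498, -161, 40) [250.05747307 206.55970411]
(506, -179.7, 13) [249.61987504 219.83594455]
(487.5, -171.4, 40) [230.05455916 213.51473392]
(482.2, -162.6, 40) [228.08903291 199.49816069]
```

View pics/c4.png

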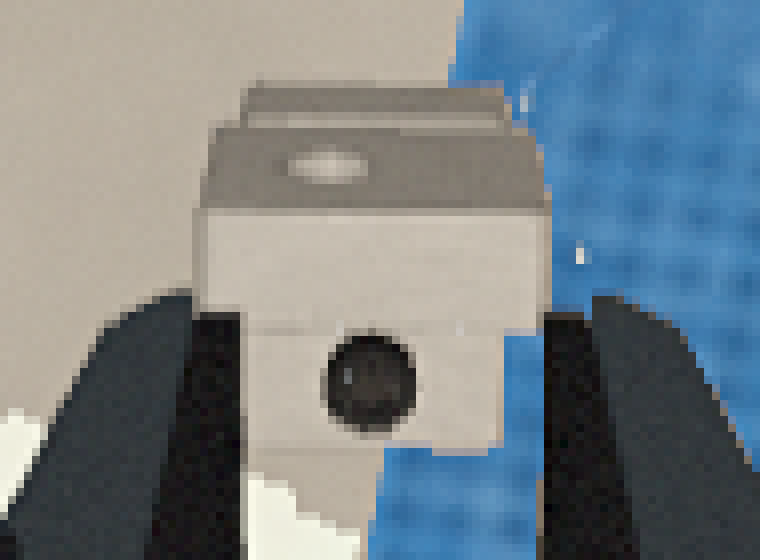

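```bash

python3 - <<'E'
from h import *
import pickle
for w,p,r,g in(('w3',[496.1,-160.8,61.2],[-179.8,-.2,114.58],10),('w2',[451.3,-196,163.3],[-179.8,-.1,.19],40)):
  c=pickle.load(open(w+'.pkl','rb'));R=Ro.from_euler('xyz',r,degrees=True).as_matrix()
  for z in(-5,0,14):
    print(w,z,[proj(c,R@np.array([x,y,z])+p).round().tolist() for x in(-16,16) for y in(-g,g)])
c=pickle.load(open('w3.pkl','rb'));Rc=np.array(c['R']);print(R.shape,(-Rc.T@np.array(c['t'])))
im=cv2.imread('pics/w2.png');cv2.imwrite('pics/x.png',im)
print(state())
E
```

```text
w3 -5 [[231.0, 243.0], [263.0, 243.0], [230.0, 194.0], [264.0, 194.0]]
w3 0 [[232.0, 240.0], [263.0, 239.0], [231.0, 192.0], [263.0, 192.0]]
w3 14 [[233.0, 231.0], [262.0, 231.0], [232.0, 186.0], [263.0, 186.0]]
w2 -5 [[182.0, 249.0], [312.0, 248.0], [179.0, 199.0], [315.0, 199.0]]
w2 0 [[184.0, 245.0], [311.0, 245.0], [181.0, 197.0], [313.0, 196.0]]
w2 14 [[188.0, 236.0], [307.0, 236.0], [185.0, 190.0], [310.0, 190.0]]
(3, 3) [467.45543613 -91.41788061 259.54893346]
{'time_s': 4.15, 'qpos': array([-1.92188238e+01,  2.04090760e+01,  1.06797793e+02, -5.30985952e-03,
        5.25589106e+01, -4.37932351e+01]), 'qvel': array([-0.07781832,  1.30767679,  2.18689749,  0.00381484, -0.53695861,
        0.0265693 ]), 'effort': array([ 5.04211072e-03, -3.96060455e+01, -1.93615919e+01,  2.57823849e-02,
        1.15446551e-01,  3.92581960e-04]), 'ee_pos': array([ 499.25653086, -161.89266122,   64.06342045]), 'ee_rot': array([1.79833856e+02, 1.65146782e-01, 1.14577391e+02]), 'force': array([0.15538328, 0.57018869, 0.02815849]), 'torque': array([ 0.00492685, -0.18300264, -0.02182596]), 'gripper_force': 0.0, 'gripper_width': 19.677345506291672}
```

```bash

python3 - <<'E'
from h import *
for f in('w1','w2','w3'):
    g=cv2.imread(f'pics/{f}.png').max(2)
    a,b=((140,184),(322,360)) if f!='w3' else ((205,240),(268,300))
    print(f)
    for r in range(206,250,4): print(r,g[r,a[0]:a[1]:2].tolist(),'|',g[r,b[0]:b[1]:2].tolist())
E
```

```text
w1
206 [77, 76, 79, 73, 77, 75, 76, 76, 73, 71, 76, 78, 76, 73, 74, 76, 72, 79, 69, 65, 60, 114] | [67, 64, 73, 72, 69, 67, 68, 63, 65, 61, 64, 64, 64, 62, 69, 62, 56, 63, 62]
210 [77, 76, 73, 74, 74, 77, 74, 75, 74, 74, 77, 76, 76, 80, 76, 73, 70, 71, 69, 71, 59, 107] | [66, 69, 70, 67, 68, 66, 68, 71, 69, 66, 64, 63, 60, 65, 64, 65, 61, 64, 64]
214 [77, 72, 75, 77, 74, 77, 76, 76, 80, 73, 75, 70, 58, 48, 48, 48, 47, 32, 29, 26, 70, 107] | [68, 72, 72, 0, 15, 2, 29, 47, 50, 52, 54, 60, 66, 63, 70, 67, 66, 65, 67]
218 [76, 76, 75, 75, 73, 75, 71, 74, 77, 54, 48, 48, 54, 51, 51, 43, 21, 26, 18, 17, 68, 54] | [71, 72, 73, 14, 17, 26, 19, 17, 47, 55, 50, 47, 53, 49, 62, 71, 72, 66, 68]
222 [77, 71, 75, 78, 77, 74, 80, 51, 51, 54, 49, 51, 52, 48, 32, 17, 22, 11, 22, 15, 66, 58] | [68, 70, 66, 8, 12, 22, 12, 15, 18, 34, 49, 52, 52, 48, 57, 51, 61, 75, 71]
226 [76, 73, 74, 75, 75, 50, 53, 49, 48, 49, 49, 52, 48, 18, 17, 13, 21, 25, 18, 20, 54, 65] | [69, 66, 70, 18, 17, 17, 3, 23, 21, 33, 34, 43, 55, 49, 49, 52, 52, 51, 62]
230 [75, 77, 73, 49, 51, 51, 50, 51, 54, 47, 49, 44, 26, 21, 25, 2
[... 3733 characters left out ...]
, 27, 30, 15, 106, 191, 187] | [182, 172, 180, 22, 27, 29, 28, 56, 62, 62, 60, 64, 60, 60, 55, 182]
234 [239, 240, 52, 62, 60, 57, 61, 58, 59, 63, 33, 23, 24, 29, 23, 167, 211, 180] | [169, 155, 154, 31, 18, 29, 29, 34, 61, 59, 57, 62, 61, 59, 58, 56]
238 [234, 57, 61, 61, 56, 58, 63, 63, 64, 58, 27, 27, 22, 25, 25, 167, 240, 239] | [177, 175, 126, 17, 20, 26, 20, 25, 60, 62, 56, 58, 61, 61, 58, 58]
242 [23, 56, 58, 58, 62, 56, 63, 56, 62, 45, 27, 25, 33, 28, 17, 147, 241, 239] | [168, 167, 72, 23, 24, 24, 25, 29, 40, 64, 61, 61, 55, 59, 58, 59]
246 [30, 45, 62, 58, 61, 60, 61, 62, 63, 25, 26, 22, 22, 17, 23, 102, 241, 239] | [167, 179, 74, 23, 17, 23, 29, 29, 24, 58, 60, 59, 61, 59, 60, 61]
```

```bash

python3 -m crank '[{"grip":0.02,"x":0,"y":0,"z":0.02,"yaw":0},{"grip":0.02,"x":0,"y":0,"z":0.038,"yaw":0},{"grip":0.02,"x":0,"y":0,"z":0.044,"yaw":0},{"grip":0.02,"x":0,"y":0,"z":0.044,"yaw":0},{"grip":0.02,"x":0,"y":0,"z":0.044,"yaw":0}]'
python3 -m crank '[{"grip":0.02,"x":0,"y":0,"z":0.001,"yaw":0},{"grip":0.02,"x":0,"y":0,"z":0.002,"yaw":0},{"grip":0.02,"x":0,"y":0,"z":0.003,"yaw":0},{"grip":0.02,"x":0,"y":0,"z":0.004,"yaw":0},{"grip":0.02,"x":0,"y":0,"z":0.004,"yaw":0}]'
```

```text
time_s: 4.57
ee_pos: [497.4, -161.1, 20.2]
ee_rot: [-180.0, -0.0, 114.6]
force: [-4.4, 2.4, 17.5]
gripper_width: 19.8
gripper_force: 8.7
time_s: 4.98
ee_pos: [497.6, -161.1, 19.9]
ee_rot: [180.0, 0.0, 114.6]
force: [-12.1, 3.5, 44.9]
gripper_width: 20.2
gripper_force: 22.3
```

```bash

python3 -m crank '[{"grip":0.02,"x":0,"y":0,"z":-0.006,"yaw":0},{"grip":0.02,"x":0,"y":0,"z":-0.016,"yaw":0},{"grip":0.06,"x":0,"y":0,"z":-0.026,"yaw":0},{"grip":0.06,"x":0,"y":0,"z":-0.026,"yaw":0},{"grip":0.06,"x":0,"y":0,"z":-0.026,"yaw":0}]'
python3 - <<'E'
from h import *
import pickle
c=camera_model('wrist'); im=save('wrist','w5.png'); pickle.dump(c,open('w5.pkl','wb'));goto([498,-161.3,-2],114.5)
o=cv2.resize(im[170:250,195:305,::-1],None,fx=7,fy=7,interpolation=cv2.INTER_NEAREST)
cv2.imwrite('pics/c5.png',o)
E
```

```text
time_s: 5.4
ee_pos: [498.2, -161.5, 40.6]
ee_rot: [180.0, 0.0, 114.6]
force: [-0.9, 0.9, 0.1]
gripper_width: 37.4
gripper_force: 0.0
pos [ 497.7 -161.4   40. ] rot [-1.7997e+02 -2.0000e-02  1.1458e+02] q6 -43.8 shift [-0.0001  0.0003  0.042 ] yaw 0.0014
```

View pics/c5.png

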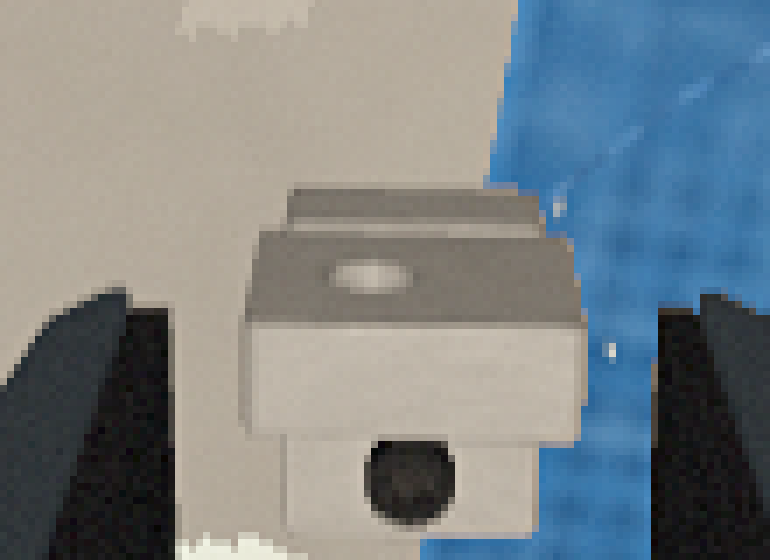

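```bash

python3 -m crank '[{"grip":0.05,"x":0,"y":0,"z":0.012,"yaw":0},{"grip":0.05,"x":0,"y":0,"z":0.024,"yaw":0},{"grip":0.05,"x":0,"y":0,"z":0.036,"yaw":0},{"grip":0.05,"x":0,"y":0,"z":0.042,"yaw":0},{"grip":0.05,"x":0,"y":0,"z":0.042,"yaw":0}]'
python3 -m crank '[{"grip":0.05,"x":0,"y":0,"z":0,"yaw":0},{"grip":0.02,"x":0,"y":0,"z":0,"yaw":0},{"grip":0.02,"x":0,"y":0,"z":0,"yaw":0},{"grip":0.02,"x":0,"y":0,"z":0,"yaw":0},{"grip":0.02,"x":0,"y":0,"z":0,"yaw":0}]' 25
```

```text
time_s: 5.87
ee_pos: [496.4, -160.9, -3.6]
ee_rot: [-179.8, -0.2, 114.6]
force: [1.1, 0.0, -0.5]
gripper_width: 49.8
gripper_force: 0.0
time_s: 6.28
ee_pos: [498.4, -161.5, -1.1]
ee_rot: [179.9, 0.1, 114.6]
force: [0.0, 0.1, 1.5]
gripper_width: 29.8
gripper_force: 25.0
```

```bash

python3 -m crank '[{"grip":0.02,"x":0,"y":0,"z":-0.01,"yaw":0},{"grip":0.02,"x":0,"y":0,"z":-0.04,"yaw":0},{"grip":0.02,"x":0,"y":0,"z":-0.075,"yaw":0.05},{"grip":0.02,"x":0,"y":0,"z":-0.11,"yaw":0.15},{"grip":0.02,"x":0,"y":0,"z":-0.14,"yaw":0.27}]' 30
python3 -m crank '[{"grip":0.02,"x":0,"y":0,"z":-0.01,"yaw":0.12},{"grip":0.02,"x":0,"y":0,"z":-0.02,"yaw":0.24},{"grip":0.02,"x":0,"y":0,"z":-0.02,"yaw":0.36},{"grip":0.02,"x":0,"y":0,"z":-0.02,"yaw":0.48},{"grip":0.02,"x":0,"y":0,"z":-0.02,"yaw":0.6}]' 30
python3 -m crank '[{"grip":0.02,"x":0,"y":0,"z":0,"yaw":0.12},{"grip":0.02,"x":0,"y":0,"z":0,"yaw":0.24},{"grip":0.02,"x":0,"y":0,"z":0,"yaw":0.36},{"grip":0.02,"x":0,"y":0,"z":0,"yaw":0.48},{"grip":0.02,"x":0,"y":0,"z":0,"yaw":0.6}]' 30
python3 -c "
from h import *
goto([430,150,160],7)"
```

```text
time_s: 6.7
ee_pos: [498.0, -161.5, 141.4]
ee_rot: [179.9, 0.1, 98.8]
force: [1.1, -0.3, -1.3]
gripper_width: 29.4
gripper_force: 30.0
time_s: 7.12
ee_pos: [497.8, -161.4, 159.5]
ee_rot: [179.9, -0.0, 64.4]
force: [0.4, -0.7, 0.6]
gripper_width: 29.8
gripper_force: 30.0
time_s: 7.53
ee_pos: [497.6, -161.3, 159.1]
ee_rot: [180.0, -0.0, 30.0]
force: [0.0, -0.1, -1.1]
gripper_width: 29.0
gripper_force: 30.0
pos [ 497.6 -161.3  159.1] rot [ 1.7998e+02 -1.0000e-02  3.0010e+01] q6 40.8 shift [ 0.0972 -0.3034 -0.001 ] yaw 0.4017
```

```bash

python3 -m crank '[{"grip":0.02,"x":0.01,"y":-0.031,"z":0,"yaw":0.08},{"grip":0.02,"x":0.02,"y":-0.062,"z":0,"yaw":0.16},{"grip":0.02,"x":0.03,"y":-0.093,"z":0,"yaw":0.24},{"grip":0.02,"x":0.04,"y":-0.124,"z":0,"yaw":0.32},{"grip":0.02,"x":0.05,"y":-0.155,"z":0,"yaw":0.402}]' 30
python3 -c "
from h import *
goto([430,150,160],7)"
```

```text
time_s: 7.95
ee_pos: [461.9, -1.1, 159.1]
ee_rot: [180.0, -0.0, 7.1]
force: [0.0, -0.7, -0.7]
gripper_width: 29.7
gripper_force: 30.0
pos [461.9  -1.1 159.1] rot [ 1.7999e+02 -4.0000e-02  7.0500e+00] q6 81.4 shift [-0.0131 -0.1539 -0.0009] yaw 0.001
```

```bash

python3 -c "
from h import *
import pickle
c=camera_model('wrist'); save('wrist','w6.png'); pickle.dump(c,open('w6.pkl','wb'))"
python3 -m crank '[{"grip":0.02,"x":-0.003,"y":-0.035,"z":0,"yaw":0},{"grip":0.02,"x":-0.006,"y":-0.07,"z":0,"yaw":0},{"grip":0.02,"x":-0.009,"y":-0.1,"z":0,"yaw":0},{"grip":0.02,"x":-0.013,"y":-0.125,"z":0,"yaw":0},{"grip":0.02,"x":-0.013,"y":-0.135,"z":0,"yaw":0}]' 30
python3 - <<'E'
from h import *
import pickle
state();grab_frame('top')
c=camera_model('wrist'); im=save('wrist','w7.png'); pickle.dump(c,open('w7.pkl','wb'))
a=cv2.imread('pics/w6.png');b=cv2.imread('pics/w7.png')
f=lambda i:cv2.resize(i[0:190],(800,297),interpolation=cv2.INTER_CUBIC)
cv2.imwrite('pics/c7.png',np.vstack([f(a),f(b)]))
E
```

```text
time_s: 8.42
ee_pos: [431.4, 132.1, 159.1]
ee_rot: [-179.9, -0.0, 7.5]
force: [0.5, -0.5, -1.1]
gripper_width: 29.9
gripper_force: 30.0
```

View pics/c7.png

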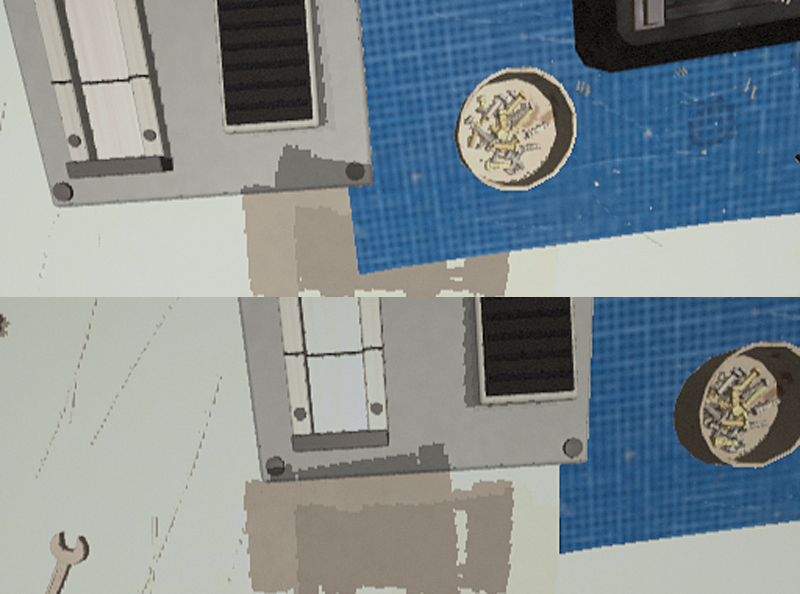

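```bash
python3 - <<'E'
from h import *
import pickle
a,b=[pickle.load(open(f'w{i}.pkl','rb')) for i in(6,7)]
k=1.5625
P={}
for n,p,q in(('railboltL',(75,141),(300,413)),('railboltR',(150,135),(377,408)),('baseboltL',(63,191),(276,466)),('baseboltR',(355,171),(573,447)),('lineL',(51,81),(285,353)),('lineR',(149,75.5),(383,348)),('stopL',(67,164),(292,435)),('stopR',(161,157.5),(388,431)),('padL',(226,131),(483,402)),('padR',(316,121),(576,397)),('rubL',(226,124),(484,397)),('tin',(517,129),(745,404))):
    P[n]=tri([(a,p[0]/k,p[1]/k),(b,q[0]/k,(q[1]-297)/k)]); print(n,P[n].round(1), ray(b,q[0]/k,(q[1]-297)/k,{'r':20,'b':10,'l':20,'s':26,'p':50,'t':32}[n[0]]).round(1))
for s,t in(('railboltL','railboltR'),('baseboltL','baseboltR'),('lineL','lineR'),('stopL','stopR'),('padL','padR')):
    d=P[s]-P[t]; m=(P[s]+P[t])/2; print(s,np.linalg.norm(d[:2]).round(1),'ang',(np.degrees(np.arctan2(d[1],d[0]))-90).round(2),m.round(1))
# right/left plate edges in w7: direction along x
for i,c in((6,a),(7,b)):
    im=cv2.imread(f'pics/w{i}.png')
    # blue mat boundary = plate right edge
    hsv=cv2.cvtColor(im,cv2.COLOR_BGR2HSV)
    pts=[]
    for r in range(2,(105 if i==6 else 95)):
        cs=np.where((hsv[r,:,1]>120)&(hsv[r,:,0]>95)&(hsv[r,:,0]<125))[0]
        cs=cs[cs>200]
        if len(cs): pts.append(ray(c,cs[0],r,8)[:2])
    pts=np.array(pts,np.float32);l=cv2.fitLine(pts,cv2.DIST_HUBER,0,.01,.01).ravel();print('edge ang',np.degrees(np.arctan(l[1]/l[0])),l[2:],len(pts))
print(state()['ee_pos'],state()['ee_rot'])
E
```

```text
railboltL [519.7 201.3  21.3] [520.1 201.7  20. ]
railboltR [528.7 156.   21.6] [529.  156.2  20. ]
baseboltL [486.7 215.5  12.1] [486.5 216.   10. ]
baseboltR [522.5  31.8  10.9] [522.8  31.6  10. ]
lineL [551.7 212.3  23.6] [552.  213.1  20. ]
lineR [562.  156.7  21. ] [562.2 156.7  20. ]
stopL [506.2 204.2  25.8] [506.9 204.3  26. ]
stopR [516.5 147.8  25.4] [516.7 147.8  26. ]
padL [537.1  99.2  58.1] [538.   98.1  50. ]
padR [547.1  51.5  58.6] [547.2  48.6  50. ]
rubL [540.2  99.3  58.1] [543.6  93.7  20. ]
tin [560.3 -64.4  15.3] [558.4 -54.1  32. ]
railboltL 46.2 ang 11.25 [524.2 178.7  21.4]
baseboltL 187.2 ang 11.03 [504.6 123.7  11.5]
lineL 56.6 ang 10.57 [556.9 184.5  22.3]
stopL 57.3 ang 10.4 [511.4 176.   25.6]
padL 48.8 ang 11.77 [542.1  75.3  58.4]
edge ang 11.068131 [574.6139    30.452248] 103
edge ang 11.024099 [563.46826   29.272474] 93
[432.49163074 130.76452846 158.88136691] [ 1.79987525e+02 -4.58678895e-02  7.50863559e+00]
```

```bash
python3 - <<'E'
from h import *
import pickle
c=pickle.load(open('w5.pkl','rb'))
R=Ro.from_euler('xyz',[180,0,114.58],degrees=True).as_matrix();p=np.array([498.0,-161.4,40.3])
for n,u,v,z in(('wing',254.3,170+381/7,40),('scr',195+410/7,170+482/7,13),('wTop',254.3,170+322.5/7,40),('wBot',254.3,170+440/7,40),('fing',195+413/7,170+308/7,60)):
    print(n,(R.T@(ray(c,u,v,z)-p)).round(1))
goto([617.7*.9816-75.1*.1908,617.7*.1908+75.1*.9816,50],11)
E
```

```text
wing [-1.3  1.4  0.3]
scr [-23.3   1.   27.3]
wTop [4.2 1.4 0.3]
wBot [-7.   1.4  0.3]
fing [ 12.9   1.1 -19.7]
pos [432.5 130.8 158.9] rot [ 1.7999e+02 -5.0000e-02  7.5100e+00] q6 97.9 shift [ 0.166  -0.0395  0.109 ] yaw -0.0609
```

```bash
python3 -c "
from h import *
goto([593,193,60],11)"
python3 -m crank '[{"grip":0.02,"x":0.033,"y":-0.008,"z":0,"yaw":-0.02},{"grip":0.02,"x":0.066,"y":-0.016,"z":0.02,"yaw":-0.04},{"grip":0.02,"x":0.1,"y":-0.025,"z":0.05,"yaw":-0.061},{"grip":0.02,"x":0.135,"y":-0.034,"z":0.075,"yaw":-0.061},{"grip":0.02,"x":0.16,"y":-0.04,"z":0.09,"yaw":-0.061}]' 30
python3 -m crank '[{"grip":0.02,"x":0,"y":0,"z":0,"yaw":0},{"grip":0.02,"x":0,"y":0,"z":0,"yaw":0},{"grip":0.02,"x":0,"y":0,"z":0,"yaw":0},{"grip":0.02,"x":0,"y":0,"z":0,"yaw":0},{"grip":0.02,"x":0,"y":0,"z":0,"yaw":0}]' 30
python3 -c "
from h import *
goto([593,193,9],11);save('top','t8.png');save('scene','s8.png');goto([593,193,9],11)
for n in('top','scene'): print(proj(camera_model(n),[580.7,189.4,30]))"
```

```text
pos [432.5 130.8 158.9] rot [ 1.7999e+02 -5.0000e-02  7.5100e+00] q6 97.9 shift [ 0.1672 -0.0407  0.099 ] yaw -0.0609
time_s: 8.93
ee_pos: [587.9, 188.3, 66.5]
ee_rot: [179.9, 0.1, 10.8]
force: [-0.5, -0.3, -0.1]
gripper_width: 29.7
gripper_force: 30.0
time_s: 9.35
ee_pos: [586.0, 189.2, 70.0]
ee_rot: [180.0, -0.1, 10.8]
force: [-0.1, 0.5, -0.0]
gripper_width: 29.6
gripper_force: 30.0
pos [586.  189.2  70. ] rot [ 1.800e+02 -1.100e-01  1.079e+01] q6 96.1 shift [ 0.0074 -0.0024  0.061 ] yaw -0.0037
pos [586.1 189.6  69.8] rot [-1.800e+02 -1.100e-01  1.081e+01] q6 96.1 shift [ 0.0073 -0.0021  0.0608] yaw -0.0034
[192.99056308 194.99369873]
[213.59187399 240.05698719]
```

```bash

python3 -m crank '[{"grip":0.02,"x":0.007,"y":-0.002,"z":0,"yaw":-0.0035},{"grip":0.02,"x":0.007,"y":-0.002,"z":0.014,"yaw":-0.0035},{"grip":0.02,"x":0.007,"y":-0.002,"z":0.028,"yaw":-0.0035},{"grip":0.02,"x":0.007,"y":-0.002,"z":0.04,"yaw":-0.0035},{"grip":0.02,"x":0.007,"y":-0.002,"z":0.04,"yaw":-0.0035}]' 30
python3 -m crank '[{"grip":0.02,"x":0,"y":0,"z":0,"yaw":0},{"grip":0.02,"x":0,"y":0,"z":0.005,"yaw":0},{"grip":0.02,"x":0,"y":0,"z":0.01,"yaw":0},{"grip":0.02,"x":0,"y":0,"z":0.014,"yaw":0},{"grip":0.02,"x":0,"y":0,"z":0.014,"yaw":0}]' 30
python3 -m crank '[{"grip":0.02,"x":0,"y":0,"z":0.001,"yaw":0},{"grip":0.02,"x":0,"y":0,"z":0.003,"yaw":0},{"grip":0.02,"x":0,"y":0,"z":0.005,"yaw":0},{"grip":0.02,"x":0,"y":0,"z":0.006,"yaw":0},{"grip":0.02,"x":0,"y":0,"z":0.006,"yaw":0}]' 30
```

```text
time_s: 9.87
ee_pos: [591.2, 192.9, 26.3]
ee_rot: [180.0, 0.2, 11.0]
force: [-0.3, 0.9, -1.8]
gripper_width: 29.7
gripper_force: 30.0
time_s: 10.28
ee_pos: [592.2, 193.0, 13.7]
ee_rot: [180.0, 0.1, 11.0]
force: [-0.0, 1.0, -1.0]
gripper_width: 29.6
gripper_force: 30.0
time_s: 10.7
ee_pos: [592.5, 193.1, 8.1]
ee_rot: [180.0, 0.0, 11.0]
force: [0.0, 0.0, -1.0]
gripper_width: 29.8
gripper_force: 30.0
```

```bash

python3 -m crank '[{"grip":0.02,"x":0,"y":0,"z":0.0005,"yaw":0},{"grip":0.02,"x":0,"y":0,"z":0.001,"yaw":0},{"grip":0.02,"x":0,"y":0,"z":0.0015,"yaw":0},{"grip":0.02,"x":0,"y":0,"z":0.0015,"yaw":0},{"grip":0.02,"x":0,"y":0,"z":0.0015,"yaw":0}]' 30
```

```text
time_s: 11.12
ee_pos: [592.7, 193.2, 6.8]
ee_rot: [180.0, 0.0, 11.0]
force: [-0.1, -0.0, -0.6]
gripper_width: 29.7
gripper_force: 30.0
```

```bash

python3 -m crank '[{"grip":0.02,"x":0,"y":0,"z":0.0005,"yaw":0},{"grip":0.02,"x":0,"y":0,"z":0.001,"yaw":0},{"grip":0.02,"x":0,"y":0,"z":0.0015,"yaw":0},{"grip":0.02,"x":0,"y":0,"z":0.0015,"yaw":0},{"grip":0.02,"x":0,"y":0,"z":0.0015,"yaw":0}]' 30
```

```text
time_s: 11.53
ee_pos: [592.9, 193.2, 6.0]
ee_rot: [180.0, -0.0, 11.0]
force: [-1.8, 0.2, 5.9]
gripper_width: 29.5
gripper_force: 30.0
```

```bash

python3 -m crank '[{"grip":0.03,"x":0,"y":0,"z":-0.0005,"yaw":0},{"grip":0.034,"x":0,"y":0,"z":-0.001,"yaw":0},{"grip":0.04,"x":0,"y":0,"z":-0.001,"yaw":0},{"grip":0.046,"x":0,"y":0,"z":-0.001,"yaw":0},{"grip":0.05,"x":0,"y":0,"z":-0.001,"yaw":0}]' 10
python3 -m crank '[{"grip":0.05,"x":0,"y":0,"z":-0.01,"yaw":0},{"grip":0.05,"x":0,"y":0,"z":-0.03,"yaw":0},{"grip":0.05,"x":0,"y":0,"z":-0.05,"yaw":0},{"grip":0.05,"x":0,"y":0,"z":-0.08,"yaw":0},{"grip":0.05,"x":0,"y":0,"z":-0.12,"yaw":0}]' 
python3 -m crank '[{"grip":0.0,"x":-0.04,"y":0.02,"z":0,"yaw":0},{"grip":0.0,"x":-0.08,"y":0.04,"z":0,"yaw":0},{"grip":0.0,"x":-0.11,"y":0.06,"z":0,"yaw":0},{"grip":0.0,"x":-0.11,"y":0.06,"z":0,"yaw":0},{"grip":0.0,"x":-0.11,"y":0.06,"z":0,"yaw":0}]' 10
python3 - <<'E'
from h import *
import pickle
save('top','t9.png');save('scene','s9.png')
c=camera_model('wrist'); im=save('wrist','w9.png'); pickle.dump(c,open('w9.pkl','wb'));goto([566.5*.9816+29.7*.1908,566.5*.1908-29.7*.9816,80],11)
# predicted bracket pixels; dark screw search
e=np.array([.9816,.1908,0]);n=np.array([-.1908,.9816,0])
for nm,s,nn,z in(('wing',617.7,75.1,50),('screw',597,75.1,23),('bay',606.2,75.1,22)): print(nm,proj(c,s*e+nn*n+[0,0,z]).round(1))
g=cv2.cvtColor(im,cv2.COLOR_RGB2GRAY)
u,v=proj(c,600*e+75.1*n+[0,0,23]).astype(int);r0,c0=max(v-25,0),u-30
sub=g[r0:v+25,c0:u+30]
k,l,st,ce=cv2.connectedComponentsWithStats((sub<70).astype(np.uint8))
for i in range(1,k):
    if st[i,4]>8:print(st[i],(ce[i]+[c0,r0]).round(1), ray(c,*(ce[i]+[c0,r0]),23).round(1))
np.save('sub.npy',sub);print(r0,c0,sub.shape)
E
```

```text
time_s: 11.95
ee_pos: [592.7, 193.1, 6.0]
ee_rot: [180.0, 0.0, 11.0]
force: [0.1, -0.0, 0.0]
gripper_width: 49.1
gripper_force: 0.0
time_s: 12.37
ee_pos: [590.9, 192.6, 125.8]
ee_rot: [180.0, 0.3, 11.0]
force: [0.7, 0.3, -1.0]
gripper_width: 50.0
gripper_force: 0.0
time_s: 12.78
ee_pos: [494.8, 112.2, 127.3]
ee_rot: [180.0, -0.0, 10.9]
force: [1.3, 0.3, 0.4]
gripper_width: 19.9
gripper_force: 0.0
pos [497.8 113.9 127.1] rot [-1.7999e+02 -1.4000e-01  1.1030e+01] q6 90.6 shift [0.0559 0.0466 0.0472] yaw 0.0005
wing [174.8  54.2]
screw [183.5  84.1]
bay [183.2  72.7]
[24 20 11 10 70] [181.7  79.1] [575.3 189.7  23. ]
[14 47 38  2 39] [185. 102.] [557.3 184.4  23. ]
55 153 (50, 60)
```

```bash

python3 -m crank '[{"grip":0.0,"x":0.02,"y":0.018,"z":0.0,"yaw":0},{"grip":0.0,"x":0.04,"y":0.036,"z":0.0,"yaw":0},{"grip":0.0,"x":0.056,"y":0.0465,"z":0.02,"yaw":0},{"grip":0.0,"x":0.056,"y":0.0465,"z":0.05,"yaw":0},{"grip":0.0,"x":0.056,"y":0.0465,"z":0.075,"yaw":0}]' 20
python3 -m crank '[{"grip":0.0,"x":0,"y":0,"z":0.005,"yaw":0},{"grip":0.0,"x":0,"y":0,"z":0.01,"yaw":0},{"grip":0.0,"x":0,"y":0,"z":0.014,"yaw":0},{"grip":0.0,"x":0,"y":0,"z":0.018,"yaw":0},{"grip":0.0,"x":0,"y":0,"z":0.018,"yaw":0}]' 20
python3 -c "
from h import *
goto([561.8,78.7,10],11)"
```

```text
time_s: 13.35
ee_pos: [562.8, 78.6, 50.1]
ee_rot: [180.0, -0.1, 11.0]
force: [-0.7, -0.1, 0.3]
gripper_width: 0.5
gripper_force: 0.0
time_s: 13.77
ee_pos: [561.1, 78.8, 34.7]
ee_rot: [180.0, -0.1, 11.0]
force: [-1.0, 0.1, 6.2]
gripper_width: 0.7
gripper_force: 2.7
pos [561.1  78.8  34.7] rot [ 1.800e+02 -1.400e-01  1.104e+01] q6 85.8 shift [0.0006 0.0003 0.0247] yaw 0.0007
```

```bash

python3 -m crank '[{"grip":0.0,"x":0,"y":0,"z":0.002,"yaw":0},{"grip":0.0,"x":0,"y":0,"z":0.004,"yaw":0},{"grip":0.0,"x":0,"y":0,"z":0.006,"yaw":0},{"grip":0.0,"x":0,"y":0,"z":0.008,"yaw":0},{"grip":0.0,"x":0,"y":0,"z":0.01,"yaw":0}]' 20
python3 -m crank '[{"grip":0.0,"x":0,"y":0,"z":0.002,"yaw":0},{"grip":0.0,"x":0,"y":0,"z":0.004,"yaw":0},{"grip":0.0,"x":0,"y":0,"z":0.006,"yaw":0},{"grip":0.0,"x":0,"y":0,"z":0.008,"yaw":0},{"grip":0.0,"x":0,"y":0,"z":0.01,"yaw":0}]' 20
python3 -m crank '[{"grip":0.0,"x":0,"y":0,"z":0.001,"yaw":0},{"grip":0.0,"x":0,"y":0,"z":0.002,"yaw":0},{"grip":0.0,"x":0,"y":0,"z":0.003,"yaw":0},{"grip":0.0,"x":0,"y":0,"z":0.003,"yaw":0},{"grip":0.0,"x":0,"y":0,"z":0.003,"yaw":0}]' 20
```

```text
time_s: 14.18
ee_pos: [559.8, 78.5, 25.6]
ee_rot: [180.0, -0.0, 11.0]
force: [-4.7, -0.9, 9.2]
gripper_width: -0.0
gripper_force: 4.1
time_s: 14.6
ee_pos: [558.3, 78.2, 15.3]
ee_rot: [180.0, 0.2, 11.0]
force: [-6.4, -0.2, 9.6]
gripper_width: 0.3
gripper_force: 5.0
time_s: 15.02
ee_pos: [558.2, 78.1, 12.3]
ee_rot: [180.0, 0.2, 11.0]
force: [-7.1, -1.8, 10.3]
gripper_width: 0.1
gripper_force: 4.8
```

```bash

python3 -m crank '[{"grip":0.0,"x":0,"y":0,"z":0.0007,"yaw":0},{"grip":0.0,"x":0,"y":0,"z":0.0014,"yaw":0},{"grip":0.0,"x":0,"y":0,"z":0.002,"yaw":0},{"grip":0.0,"x":0,"y":0,"z":0.002,"yaw":0},{"grip":0.0,"x":0,"y":0,"z":0.002,"yaw":0}]' 20
python3 -m crank '[{"grip":0.0,"x":0,"y":0,"z":0.0007,"yaw":0},{"grip":0.0,"x":0,"y":0,"z":0.0014,"yaw":0},{"grip":0.0,"x":0,"y":0,"z":0.002,"yaw":0},{"grip":0.0,"x":0,"y":0,"z":0.002,"yaw":0},{"grip":0.0,"x":0,"y":0,"z":0.002,"yaw":0}]' 20
```

```text
time_s: 15.43
ee_pos: [558.1, 78.1, 10.3]
ee_rot: [180.0, 0.2, 11.0]
force: [-7.4, -0.6, 8.9]
gripper_width: 0.4
gripper_force: 5.0
time_s: 15.85
ee_pos: [557.9, 78.1, 8.4]
ee_rot: [180.0, 0.2, 11.0]
force: [-7.8, -1.1, 10.9]
gripper_width: 0.6
gripper_force: 5.3
```

```bash

python3 -m crank '[{"grip":0.0,"x":0,"y":0,"z":0.0007,"yaw":0},{"grip":0.0,"x":0,"y":0,"z":0.0014,"yaw":0},{"grip":0.0,"x":0,"y":0,"z":0.002,"yaw":0},{"grip":0.0,"x":0,"y":0,"z":0.002,"yaw":0},{"grip":0.0,"x":0,"y":0,"z":0.002,"yaw":0}]' 20
python3 -m crank '[{"grip":0.0,"x":0,"y":0,"z":0.0007,"yaw":0},{"grip":0.0,"x":0,"y":0,"z":0.0014,"yaw":0},{"grip":0.0,"x":0,"y":0,"z":0.002,"yaw":0},{"grip":0.0,"x":0,"y":0,"z":0.002,"yaw":0},{"grip":0.0,"x":0,"y":0,"z":0.002,"yaw":0}]' 20
```

```text
time_s: 16.27
ee_pos: [557.8, 78.1, 7.2]
ee_rot: [180.0, 0.2, 11.0]
force: [-10.3, -1.4, 15.8]
gripper_width: 0.2
gripper_force: 8.0
time_s: 16.68
ee_pos: [557.9, 78.1, 6.9]
ee_rot: [180.0, 0.2, 11.0]
force: [-12.8, -2.5, 27.4]
gripper_width: 0.9
gripper_force: 13.8
```

```bash

python3 -m crank '[{"grip":0.0,"x":0,"y":0,"z":-0.006,"yaw":0},{"grip":0.0,"x":0,"y":0,"z":-0.011,"yaw":0},{"grip":0.0,"x":0,"y":0,"z":-0.016,"yaw":0},{"grip":0.0,"x":0,"y":0,"z":-0.021,"yaw":0},{"grip":0.0,"x":0,"y":0,"z":-0.026,"yaw":0}]' 20
python3 -m crank '[{"grip":0.0,"x":0,"y":0,"z":-0.006,"yaw":0},{"grip":0.0,"x":0,"y":0,"z":-0.015,"yaw":0},{"grip":0.0,"x":0,"y":0,"z":-0.03,"yaw":0},{"grip":0.0,"x":0,"y":0,"z":-0.06,"yaw":0},{"grip":0.0,"x":0,"y":0,"z":-0.1,"yaw":0}]' 20
python3 -m crank '[{"grip":0.0,"x":-0.04,"y":0,"z":0,"yaw":0},{"grip":0.0,"x":-0.08,"y":0,"z":0,"yaw":0},{"grip":0.0,"x":-0.11,"y":0,"z":0,"yaw":0},{"grip":0.0,"x":-0.11,"y":0,"z":0,"yaw":0},{"grip":0.0,"x":-0.11,"y":0,"z":0,"yaw":0}]' 10
python3 - <<'E'
from h import *
import pickle
save('top','t10.png');save('scene','s10.png')
c=camera_model('wrist'); im=save('wrist','w10.png'); pickle.dump(c,open('w10.pkl','wb'));print(state()['ee_pos'])
e=np.array([.9816,.1908,0]);n=np.array([-.1908,.9816,0])
g=cv2.cvtColor(im,cv2.COLOR_RGB2GRAY)
# rectify: sample channel at z=22 plane along s (bracket base top) and at z=26 for stop
for nn in(70,75,80):
  for z in(22,50):
    print('n',nn,'z',z,[(s,int(g[int(round(q[1])),int(round(q[0]))])) for s in range(524,596,3) for q in[proj(c,s*e+nn*n+[0,0,z])] if 0<=q[1]<383 and 0<=q[0]<511])
u,v=proj(c,555*e+75.1*n+[0,0,23]).astype(int);r0,c0=max(v-25,0),u-30
sub=g[r0:v+25,c0:u+30]
k,l,st,ce=cv2.connectedComponentsWithStats((sub<70).astype(np.uint8))
for i in range(1,k):
    if st[i,4]>8:
        w=ray(c,*(ce[i]+[c0,r0]),23);print(st[i],(ce[i]+[c0,r0]).round(1),'s',w@e,'n',w@n)
# pedal end height check: tri of pad front in image not needed
E
```

```text
time_s: 17.1
ee_pos: [561.5, 78.8, 31.1]
ee_rot: [180.0, -0.3, 11.0]
force: [0.4, -1.0, 4.6]
gripper_width: 0.3
gripper_force: 2.7
time_s: 17.52
ee_pos: [557.6, 78.1, 127.4]
ee_rot: [-180.0, 0.4, 11.0]
force: [1.3, 0.6, -0.3]
gripper_width: 0.4
gripper_force: 0.0
time_s: 17.93
ee_pos: [450.9, 57.1, 129.2]
ee_rot: [180.0, -0.1, 11.0]
force: [1.0, 0.8, 1.5]
gripper_width: 0.2
gripper_force: 0.0
[453.51476585  57.50089633 128.8646692 ]
n 70 z 22 [(524, 156), (527, 110), (530, 94), (533, 98), (536, 81), (539, 187), (542, 200), (545, 200), (548, 200), (551, 199), (554, 198), (557, 200), (560, 199), (563, 154), (566, 88), (569, 81), (572, 135), (575, 84), (578, 162), (581, 166), (584, 195), (587, 192), (590, 191), (593, 194)]
n 70 z 50 [(524, 156), (527, 160), (530, 98), (533, 97), (536, 78), (539, 183), (542, 203), (545, 46), (548, 51), (551, 199), (554, 199), (557, 197), (560, 152), (563, 186), (566, 197), (569, 196), (572, 198), (575, 170), (578, 199), (581, 195), (584, 195), (587, 194), (590, 193), (593, 194)]
n 75 z 22 [(524, 156), (527, 118), (530, 97), (533, 95), (536, 75), (539, 18
[... 598 characters left out ...]
199), (545, 47), (548, 58), (551, 93), (554, 198), (557, 198), (560, 199), (563, 152), (566, 186), (569, 198), (572, 196), (575, 197), (578, 201), (581, 169), (584, 192), (587, 194), (590, 192), (593, 194)]
n 80 z 50 [(524, 154), (527, 156), (530, 95), (533, 95), (536, 82), (539, 72), (542, 81), (545, 77), (548, 73), (551, 73), (554, 79), (557, 68), (560, 79), (563, 186), (566, 197), (569, 198), (572, 197), (575, 63), (578, 68), (581, 74), (584, 79), (587, 70), (590, 72), (593, 70)]
[11 17  4  5 11] [109.3  61.9] s 560.3789368263214 n 89.96354202515792
[12 29  4  4  9] [110.6  73.9] s 550.8717571588372 n 89.98026843528561
[25 30 12 10 90] [127.2  77.9] s 547.6805839906916 n 76.22143320480912
```

```bash
python3 - <<'E'
from h import *
for x in('t','s'):
    a,b=[cv2.GaussianBlur(cv2.cvtColor(cv2.imread(f'pics/{x}{i}.png'),cv2.COLOR_BGR2GRAY),(3,3),0) for i in(0,10)]
    c=camera_model({'t':'top','s':'scene'}[x]);d=cv2.absdiff(a,b)
    e=np.array([.9816,.1908,0]);n=np.array([-.1908,.9816,0])
    for nm,P,w in(('pad',566*e-30*n+[0,0,57],9),('padtip',547*e-30*n+[0,0,56],5),('bracket',553*e+75*n+[0,0,25],6),('bay',606*e+75*n+[0,0,12],5),('pusher',640*e+75*n+[0,0,25],5),('tin',[557,-60,30],14),('oil',[677,421,60],12)):
        u,v=proj(c,P).astype(int);q=d[v-w:v+w,u-w:u+w];print(x,nm,(u,v),'mean diff',q.mean().round(1),'max',q.max())
c=camera_model('wrist');g=cv2.imread('pics/w10.png',0)
import pickle;c=pickle.load(open('w10.pkl','rb'))
print([(s,int(cv2.getRectSubPix(g,(1,1),tuple(map(float,proj(c,s*e+68*n+[0,0,22]))))[0,0])) for s in range(530,544)])
E
```

```text
t pad (np.int64(228), np.int64(201)) mean diff 2.0 max 6
t padtip (np.int64(229), np.int64(208)) mean diff 2.1 max 5
t bracket (np.int64(195), np.int64(212)) mean diff 8.3 max 34
t bay (np.int64(193), np.int64(195)) mean diff 3.3 max 5
t pusher (np.int64(191), np.int64(184)) mean diff 2.8 max 5
t tin (np.int64(274), np.int64(204)) mean diff 2.6 max 5
t oil (np.int64(115), np.int64(160)) mean diff 2.9 max 5
s pad (np.int64(241), np.int64(213)) mean diff 2.0 max 7
s padtip (np.int64(247), np.int64(215)) mean diff 2.0 max 5
s bracket (np.int64(231), np.int64(245)) mean diff 28.3 max 84
s bay (np.int64(214), np.int64(245)) mean diff 0.7 max 3
s pusher (np.int64(202), np.int64(239)) mean diff 0.8 max 4
s tin (np.int64(267), np.int64(199)) mean diff 4.4 max 40
s oil (np.int64(124), np.int64(268)) mean diff 0.6 max 4
[(530, 97), (531, 95), (532, 96), (533, 99), (534, 97), (535, 97), (536, 84), (537, 91), (538, 181), (539, 182), (540, 188), (541, 197), (542, 200), (543, 199)]
```

```bash
python3 -c "
from workcell import *
print(job_done(), state()['time_s'])"
```

```text
the job is handed in; nothing more can be done
the job is handed in; nothing more can be done
```

The job is handed in at about 18 s of the 51 s allowed: the small bracket was set in the bay, and the pedal then drove it to within about 2 mm of the end stop. The pedal and pusher are back at rest, and the tin and oil bottle show no movement in the top view. The first grasp missed because the fingertips sit about 34 mm higher than stated. To find that height I pressed the fingertips on the bracket's wing, which peaked at 45 N on the wrist.

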